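# Balance the tube rotator

### The arm

A 6-joint arm with a two-finger parallel gripper is mounted at the origin on a cart in front of the work surface, level with it; the furniture and walls round the work are solid. World frame = base frame: x ahead of the robot, y to its left, z up, the work surface at z = 0. Lengths are in m, angles in degrees, forces in N, time in s.
With the tool pointing down it reaches from about 0.3 to 0.75 m from the base axis. Payload 8.5 kg.
Tool frame: the origin (TCP) lies at the very end of the fingers, on their centre line; the grasp point (between the pads) lies 19 mm behind it (env.grasp_offset is the distance from the TCP to the grasp point, in m); y points along the fingers, z is the direction in which the jaws open and shut, and the axes are right-handed (so a half turn about y gives the same grasp; the last joint's range is limited). The gripper opens to 85 mm and grips with 20 to 120 N. Pads are 22 mm wide; open, the fingers measure 114 mm over their backs; the gripper's body (76 mm by 85 mm) begins 54 mm behind the grasp point. The pads swing forward as they close: fully open they stand 13 mm farther back than shut.
Start: joints at [62.206, 21.807, 74.336, -0, 83.858, -12.336], TCP at [0.147, 0.53, 0.231] pointing down, gripper open.
Joint ranges: [-178.18, 178.18], [-50.72, 133.34], [12.68, 142.11], [-81.47, 261.47], [9.98, 163.14], [-165.26, 165.26]. Speed limits (degrees/s): [136.94, 136.94, 180, 180, 180, 180].

### API

Orientations are given as a 3x3 rotation matrix whose columns are the frame's x, y, z axes.
In Python, from rig import env gives the robot as it stands. The module is installed in compiled form; this text tells all that it offers.
- The arm moves only by the shell command python3 -m pendant 'ROWS' [FORCE]. ROWS is JSON, a list of rows, each a list of 3 entries, a list of its own where there are three numbers: the shift along the world's x, y, z as a fraction of full scale, then the turn about the world's z as a fraction of full scale, then the opening, from 0 (shut) to 1 (fully open). A call has 1 to 12 rows; each row shifts and turns the commanded pose from where the row before left it; what a row does not reach is not made up. Full scale, the value 1, is 30 mm for a shift and 5 degrees for a turn. A row lasts 1/12 s, in which the tool goes at most 41.7 mm and 7.16 degrees, less where a joint would pass 70% of its speed; a pose out of reach is approached as far as the arm can. A call with a number of a shift or a turn outside -1 to 1 is refused whole. A call with a gripper value outside its range is refused whole. The fingers move at their own pace and stop on an object; FORCE is the grip in N (left out, the last holds). Time passes only in rows, so rows that do not move let the fingers close. It gives the time, the measured TCP pose, the force and the opening at its end, in the units of the state.
- env.observe(): the state, without advancing time (a new reading comes with each control period).
- env.get_image(name): name is "scene" or "top"; returns (picture, depth): 480x640x3 uint8, red, green, blue; 480x640 float32, m along the optical axis (not along the pixel's ray), 0 where there is no reading.
- env.camera_model(name): a dict with "camera_matrix" (3x3 intrinsics, pixels), "R" (3x3) and "t" (3): a world point X has camera coordinates R X + t. Camera axes: x right, y down, z forward; pixel columns grow to the right and rows downward; lengths in m; the calibration is good to about 2 mm. A picture is of the moment at which its call begins. camera_model takes no time and is no camera call.
- env.close_job(): hands the job in, once; it reports no verdict.
The state is a dict: "time_s": time; "q": joint angles; "qvel": joint speeds; "joint_efforts": joint torques, N m; "position": TCP position; "tool_rot": TCP orientation; "ft_force": force on the tool from outside, world axes, zero at the start; "wrist_torque": the same for the moment, N m; "grip_width": finger opening in m.
Only numpy, scipy, OpenCV 4.12 (cv2) and the standard library are available. Lean on these libraries where they do the work, as an engineer would, in place of code of your own. Each camera call takes 0.05 s, during which the arm holds its last target.

### The job

The tube rotator already carries one tube and must not run lopsided. Take the other tube out of the slanted rack, lay it down flat on the bench and let go, then take it again from above round its middle and press it gently down into the pair of spring clips directly opposite the fitted tube (the same distance from the rotor's centre, on the other side), midway between its clips, until it snaps fully home in both; stop pushing then, and leave the fitted tube as it is.

Things in the scene. Friction and masses are not known exactly. Their poses are not given: they have to be found in the camera images.
- rotator: bench tube rotator, fixed: white base, above it a level, locked grey metal rotor plate, 110 x 250 mm, upper face 74 mm above the bench. Origin on the bench under the rotor's centre (dark hub nut); x across the plate (110 mm; away from the robot at yaw 0), y along it, z up. Four equal stations at y = -92, -36, +36 and +92 mm, in each of which a tube lies along x, its middle at x = 0
- rotor_mid (a point): point over the rotor's centre at the height of a seated tube's axis: 104 mm above the bench, 30 mm above the plate. Each station has two sprung steel clips, 12 mm wide, at x = -32 and +32 mm of the rotator; the fingers fit between them (50 mm of bare tube). Black vees carry the tube; the clips reach 48 mm above the plate and 24 mm to either side of the tube's axis
- clip_lip (a point): point over the rotor's centre at the height of the clips' lips, 9 mm above a seated tube's axis. A tube laid on the lips has its axis about 9 mm higher still; pressed straight down it spreads the clips, 8 to 20 N in all at the peak, slips past when its axis is at about lip height and drops 9 mm into the vees, where it stops hard. Over 50 N counts as forcing it
- fitted_mid (a point): the tube already clipped into one of the four stations (which one differs from run to run), a twin of the other tube. Point on its axis at mid-length; its x points from cap to bottom
- slant_rack: slanted bench rack, fixed: aluminium sheets with two holes between grey cheeks. Origin on the bench under it, z up, x away from the robot at yaw 0. The holes rise 40 degrees from level towards the rack's -x: the tube is drawn out along its axis, up and towards -x, from the hole on the rack's -y side; the other is empty. It covers x = -55 to 80 mm, y = -60 to 60 mm, up to 100 mm high
- tube_mid (a point): the tube to load: white, round, 30 mm thick, 150 mm long in all, 0.06 to 0.13 kg, grey hexagonal cap 22 mm long, 36 mm across flats, which keeps it from rolling. Point on its axis at mid-length; x runs along it from cap to bottom (cap: x = -75 to -53 mm). It sits 72 mm deep in the rack: 56 mm of round tube and the cap stand out. Lying on the bench its axis is 15 to 18 mm up
There are look-alikes about, which are no part of the job. Leave any blue or orange look-alike of the part that bears tube_mid alone.

How it is judged (in metres and radians):
On the way, in this order (a step that is already met when the one before it is completed fails the run):
1. the tube lies flat on the bench, out of the rack, and has been let go (angle between tube_mid's own x axis and vertical between 1.45 and 1.69 rad and height (world z) of tube_mid below 0.024 m and contact force between tube and the fingers below 0.05 N), for 0.3 s.
2. the tube has snapped home in the clips opposite the fitted tube (((y of fitted_mid in the frame of rotator between -0.102 and -0.082 m and y of tube_mid in the frame of rotator between 0.086 and 0.098 m) or (y of fitted_mid in the frame of rotator between -0.046 and -0.026 m and y of tube_mid in the frame of rotator between 0.03 and 0.042 m) or (y of fitted_mid in the frame of rotator between 0.026 and 0.046 m and y of tube_mid in the frame of rotator between -0.042 and -0.03 m) or (y of fitted_mid in the frame of rotator between 0.082 and 0.102 m and y of tube_mid in the frame of rotator between -0.098 and -0.086 m)) and x of tube_mid in the frame of rotator between -0.012 and 0.012 m and z of tube_mid in the frame of rotator between 0.1 and 0.108 m and angle between the x axis of tube_mid and the x axis of rotator, either way round below 0.06 rad), for 0.2 s.
At the end, for the whole second after the job is handed in: The tube lies snapped down in both clips of the station opposite the fitted tube: within 6 mm across, 12 mm lengthwise, 4 mm in height and 0.06 rad of fully home (cap at either end); the fitted tube within 8 mm of where it was (all of step 2 and distance of fitted_mid from where it was at the start of the episode below 0.008 m); the robot touches nothing.
It fails at once if the fitted tube is pushed or pulled from its place (more than 12 mm) (distance of fitted_mid from where it was at the start of the episode above 0.012 m).
It fails at once if the tube is forced against the rotator (more than 50 N) (contact force between tube and rotator above 50 N).
It also fails if it takes over 64 s, if anything falls off the work surface, if the arm or the gripper's body presses on something with over 40 N, if the wrist force passes 120 N, or if a joint passes its speed limit or range.

## Working session

There is one attempt and no reset: what is moved stays moved. The work goes in short steps, Python scripts to look and compute and a shell command to move; the robot and the scene stay as the last step left them, time stands still between calls to the robot, and variables do not carry over. Pictures are saved under pics/ and viewed, and the job is handed in when it is done.

```bash
mkdir -p pics; cat > h.py <<'E'
import numpy as np, cv2
from rig import env
def pt(c,u,v,d=None,z=None):
    m=env.camera_model(c);K=np.array(m["camera_matrix"]);R=np.array(m["R"]);t=np.array(m["t"])
    r=np.linalg.inv(K)@np.array([u,v,1.0]);o=-R.T@t;w=R.T@r
    s=d if d is not None else (z-o[2])/w[2]
    return o+s*w
def proj(c,X):
    m=env.camera_model(c);p=np.array(m["camera_matrix"])@(np.array(m["R"])@np.array(X)+np.array(m["t"]));return p[:2]/p[2]
def cloud(c,d):
    m=env.camera_model(c);K=np.array(m["camera_matrix"]);R=np.array(m["R"]);t=np.array(m["t"])
    v,u=np.mgrid[:480,:640];r=np.stack([u,v,np.ones_like(u)],-1)@np.linalg.inv(K).T*d[...,None]
    P=(r-t)@R; P[d==0]=np.nan; return P
def grab(n):
    for c in("scene","top"):
        i,d=env.get_image(c);cv2.imwrite(f"pics/{n}_{c}.png",i[...,::-1]);np.savez(f"pics/{n}_{c}.npz",i=i,d=d)
E
python3 - <<'E'
from h import *
np.set_printoptions(precision=4,suppress=True)
grab("a");s=env.observe()
for k in s: print(k,s[k])
for c in("scene","top"):
    m=env.camera_model(c);print(c,m["camera_matrix"],-np.array(m["R"]).T@m["t"]);print(np.array(m["R"]))
print(env.grasp_offset)
E
```

```text
time_s 0.1
q [ 62.2052  21.838   74.3761   0.0014  83.8569 -12.3357]
qvel [ 0.1048 -0.0924 -0.0703  0.0096  0.0294  0.0724]
joint_efforts [  0.0037 -44.9219 -23.1653  -0.0002   0.0037  -0.    ]
position [0.1465 0.5299 0.2308]
tool_rot [[ 0.9638 -0.0006  0.2666]
 [-0.2666 -0.0011  0.9638]
 [-0.0003 -1.     -0.0012]]
ft_force [ 0.6347 -0.3852 -0.703 ]
wrist_torque [-0.0193 -0.0041 -0.0008]
grip_width 0.08533961382456928
scene [[444.6637   0.     318.9018]
 [  0.     444.6637 244.1698]
 [  0.       0.       1.    ]] [ 0.0519 -0.412   0.7217]
[[ 0.7283 -0.6852  0.001 ]
 [-0.4723 -0.5032 -0.7237]
 [ 0.4964  0.5266 -0.6901]]
top [[478.7886   0.     315.8612]
 [  0.     478.7886 229.2462]
 [  0.       0.       1.    ]] [0.3027 0.0553 1.2377]
[[-0.0162 -0.9999 -0.0022]
 [-0.9897  0.0164 -0.1421]
 [ 0.1421 -0.0001 -0.9898]]
0.0187
```

View pics/a_scene.png

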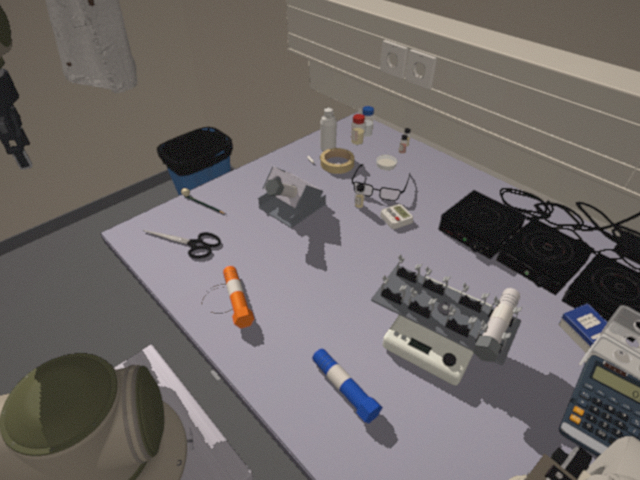

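View pics/a_top.png

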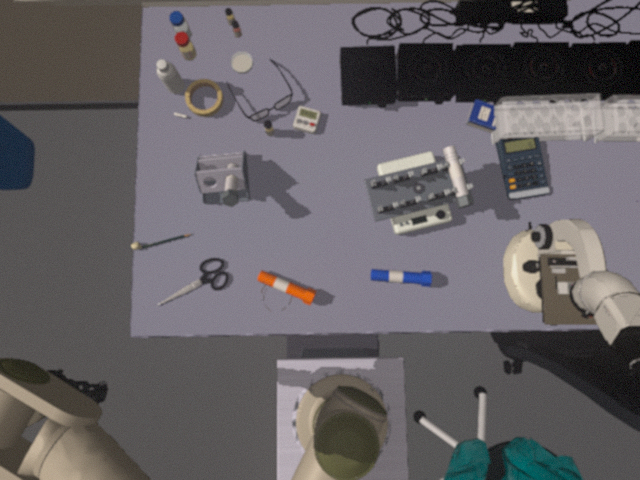

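```bash
python3 - <<'E'
from h import *
np.set_printoptions(precision=4,suppress=True)
print(proj("top",[0,0,0]),proj("top",[.147,.53,.231]))
a=np.load("pics/a_top.npz");s=np.load("pics/a_scene.npz")
def crop(i,x,y,w,h,f): return cv2.resize(i[y:y+h,x:x+w,::-1],(w*f,h*f),interpolation=cv2.INTER_CUBIC)
cv2.imwrite("pics/b1.png",np.hstack([crop(a["i"],170,130,130,100,3),crop(a["i"],350,130,130,120,3)[:300]]))
cv2.imwrite("pics/b2.png",np.hstack([crop(s["i"],240,150,100,100,4),crop(s["i"],370,240,160,150,4)[:400][:, :400]]))
P=cloud("top",a["d"])
for u,v in[(240,170),(232,195),(230,180),(225,180),(210,180),(454,165),(460,190),(418,187),(388,195),(430,195)]:print(u,v,P[v,u])
E
```

```text
[341.3698 421.4551] [ 84.9732 379.0958]
240 170 [0.6179 0.2397 0.0912]
232 195 [0.5451 0.2506 0.1377]
230 180 [0.5917 0.2632 0.0962]
225 180 [0.5955 0.2781 0.0822]
210 180 [0.613  0.3302 0.0159]
454 165 [ 0.6128 -0.2784  0.1229]
460 190 [ 0.553  -0.2914  0.1157]
418 187 [ 0.5705 -0.1993  0.0791]
388 195 [ 0.552  -0.1247  0.0768]
430 195 [ 0.5434 -0.2206  0.1091]
```

View pics/b1.png

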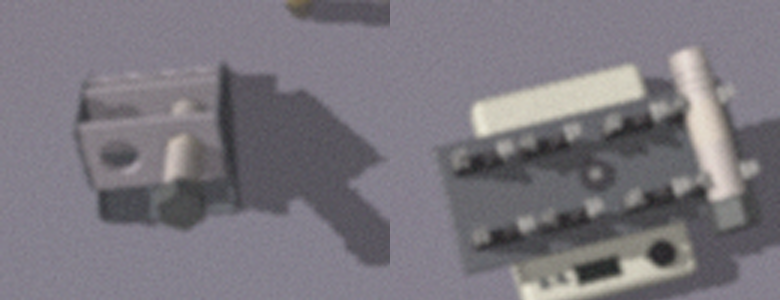

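View pics/b2.png

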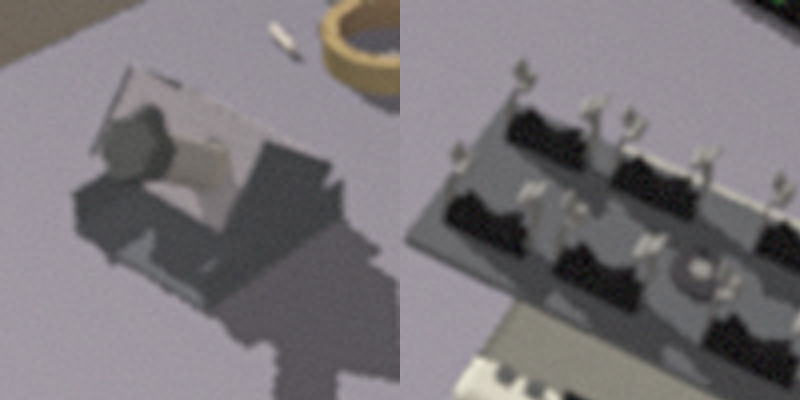

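The tube to load is the white one with a grey cap in the rack (top 230,185; scene 285,188). The blue tube (top 400,277) and the orange one (287,287) are look-alikes, and the white tube at (455,175) is the fitted one, at the rotator's -y end. So the target station is the left end, near (388,197). The crop confirms this.

```bash
cat > m.py <<'E'
from h import *
np.set_printoptions(precision=4,suppress=True)
Pt=cloud("top",np.load("pics/a_top.npz")["d"]);Ps=cloud("scene",np.load("pics/a_scene.npz")["d"])
for n,P in(("top",Pt),("scene",Ps)):
    X=P.reshape(-1,3);X=X[~np.isnan(X).any(1)]
    b=X[(X[:,0]>.5-.05)&(X[:,0]<.75)&(X[:,1]>-.4)&(X[:,1]<-.02)]
    pl=b[(b[:,2]>.069)&(b[:,2]<.08)]
    r=cv2.minAreaRect((pl[:,:2]*1000).astype(np.float32));print(n,"plate",len(pl),r,np.median(pl[:,2]))
    hb=b[(b[:,2]>.0)&(b[:,2]<.06)]
    print(" base pts",len(hb))
    t=b[(b[:,2]>.1)&(b[:,1]<-.24)]
    c=t.mean(0);w=np.linalg.svd(t-c)[2][0];s=(t-c)@w
    print(" fitted c",c,w,s.min(),s.max(),np.degrees(np.arctan2(w[1],w[0])))
    k=X[(X[:,0]>.42)&(X[:,0]<.75)&(X[:,1]>.17)&(X[:,1]<.42)&(X[:,2]>.006)]
    print(" rack bounds",k.min(0),k.max(0),len(k))
    np.save(f"pics/rack_{n}.npy",k)
E
python3 m.py
python3 - <<'E'
from h import *
np.set_printoptions(precision=4,suppress=True)
# close crop depth maps of rack w/ heights
for c,x,y,w,h in(("top",185,140,75,75),("scene",250,155,90,85)):
    z=np.load(f"pics/a_{c}.npz");P=cloud(c,z["d"])[y:y+h,x:x+w,2]
    im=cv2.applyColorMap(np.nan_to_num(np.clip(P/.14*255,0,255)).astype(np.uint8),cv2.COLORMAP_JET)
    o=np.hstack([cv2.resize(im,(400,400),interpolation=0),cv2.resize(z["i"][y:y+h,x:x+w,::-1],(400,400),interpolation=2)])
    cv2.imwrite(f"pics/c_{c}.png",o)
E
```

```text
top plate 2823 ((568.3594970703125, -198.16458129882812), (110.60567474365234, 250.1322784423828), 12.984814643859863) 0.07489775480636704
 base pts 7995
 fitted c [ 0.584  -0.2845  0.1168] [-0.9733 -0.2293  0.009 ] -0.0790748680793034 0.07089511030066556 -166.74628827943366
 rack bounds [0.4208 0.1703 0.006 ] [0.7496 0.4199 0.1398] 2532
scene plate 4030 ((566.3333740234375, -199.61895751953125), (112.46879577636719, 250.0132293701172), 13.023698806762695) 0.07315209068580193
 base pts 6662
 fitted c [ 0.5757 -0.2899  0.1148] [-0.9723 -0.2338 -0.0025] -0.0867913191230039 0.06502082894048235 -166.4808594730485
 rack bounds [0.4586 0.17   0.006 ] [0.7494 0.4117 0.1375] 1964
```

```bash
ls pics
```

```text
a_scene.npz
a_scene.png
a_top.npz
a_top.png
b1.png
b2.png
c_scene.png
c_top.png
rack_scene.npy
rack_top.npy
```

View pics/c_top.png

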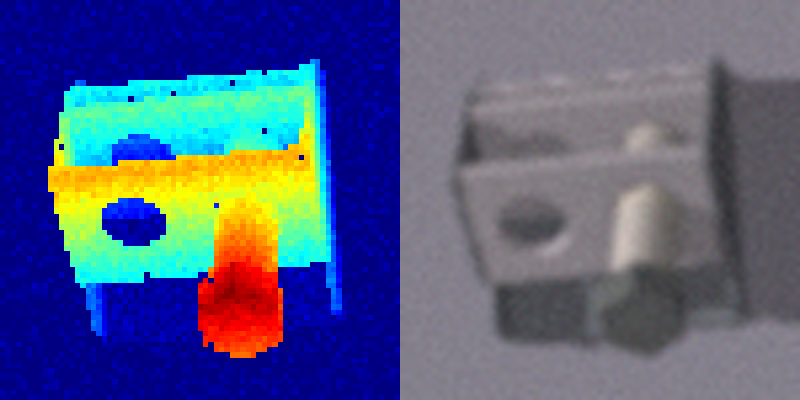

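View pics/c_scene.png

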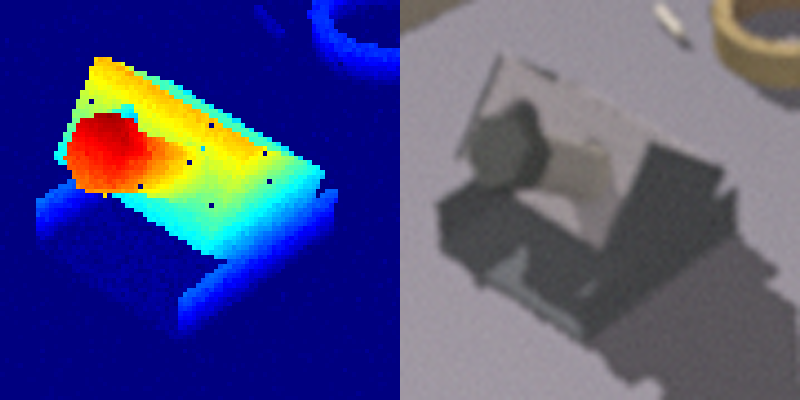

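```bash
cat > r.py <<'E'
from h import *
from scipy.optimize import least_squares
np.set_printoptions(precision=4,suppress=True)
for n,box in(("top",(190,255,175,193)),("scene",(262,320,165,213))):
    z=np.load(f"pics/a_{n}.npz");P=cloud(n,z["d"])
    k=np.load(f"pics/rack_{n}.npy")
    # plane fit: ransac with tilt prior 50deg normals
    rng=np.random.default_rng(0);best=0
    for _ in range(3000):
        a,b,c=k[rng.integers(len(k),size=3)];m=np.cross(b-a,c-a);l=np.linalg.norm(m)
        if l<1e-5: continue
        m/=l; m*=np.sign(m[2])
        if abs(np.degrees(np.arcsin(m[2]))-40)>6 or m[0]>0: continue
        i=np.abs((k-a)@m)<.002
        if i.sum()>best: best=i.sum();I=i
    q=k[I];c=q.mean(0);m=np.linalg.svd(q-c)[2][2];m*=np.sign(m[2])
    m2=m
    yaw=np.degrees(np.arctan2(-m[1],-m[0]));print(n,best,"normal",m,"elev",np.degrees(np.arcsin(m[2])),"yaw",yaw)
    h=(k-c)@m
    t=k[(h>.006)&(h<.047)&(k[:,2]>.06)]; t=t[(np.linalg.norm(t-np.median(t,0),axis=1)<.06)]
    def axis(p):
        el,ya=np.radians(p[2]),np.radians(p[3]);return np.array([-np.cos(el)*np.cos(ya),-np.cos(el)*np.sin(ya),np.sin(el)])
    c0=np.median(t,0)
    def f(p,full=False):
        w=axis(p);e1=np.cross(w,[0,0,1]);e1/=np.linalg.norm(e1);e2=np.cross(e1,w)
        o=c0+e1*p[0]+e2*p[1];d=t-o;d=d-np.outer(d@w,w)
        if full:return o,w
        return np.r_[np.linalg.norm(d,axis=1)-.015,(p[2]-40)*.003,(p[3]-yaw)*.003]
    s=least_squares(f,[0,-.01,40,yaw],loss="soft_l1",f_scale=.0015);o,w=f(s.x,True)
    cap=k[(h>.06)]; 
    top=((k-o)@w)[h>.058].max()
    # sheet intersect
    sh=o+w*(((c-o)@m)/(w@m))
    print(" tube n",len(t),"el,yaw",s.x[2:],"sheet pt",sh,"end at",o+w*top,"exposed",np.linalg.norm(o+w*top-sh),"rms",np.sqrt(np.mean(s.fun**2)))
    print(" mid from sheet(+3):",sh-w*.003," mid from cap end:",o+w*(top-.075)," grasp x=-23:",sh+w*.020)
E
python3 r.py
```

```text
top 515 normal [-0.7693 -0.0746  0.6345] elev 39.38252289859499 yaw 5.537733385203817
 tube n 130 el,yaw [39.4682  5.4078] sheet pt [0.5963 0.2649 0.0733] end at [0.5239 0.2581 0.1331] exposed 0.09416523931607944 rms 0.0012148262499046324
 mid from sheet(+3): [0.5986 0.2651 0.0714]  mid from cap end: [0.5815 0.2635 0.0855]  grasp x=-23: [0.5809 0.2635 0.086 ]
scene 427 normal [-0.788  -0.0508  0.6136] elev 37.84879567761085 yaw 3.6882652169594112
 tube n 132 el,yaw [39.7884  3.8211] sheet pt [0.595  0.2634 0.0718] end at [0.5312 0.2592 0.1251] exposed 0.08329339985605645 rms 0.00095747375165395
 mid from sheet(+3): [0.5973 0.2636 0.0698]  mid from cap end: [0.5887 0.263  0.0771]  grasp x=-23: [0.5797 0.2624 0.0846]
```

```bash
python3 - <<'E'
from h import *
sh=np.array([.5957,.2642,.0726]);e=np.radians(40);y=np.radians(4.6)
w=np.array([-np.cos(e)*np.cos(y),-np.cos(e)*np.sin(y),np.sin(e)])
for c,x,yy,W,H,f in(("top",195,160,60,60,6),("scene",250,155,60,60,6)):
    i=np.load(f"pics/a_{c}.npz")["i"][yy:yy+H,x:x+W,::-1];i=cv2.resize(i,None,fx=f,fy=f,interpolation=2)
    e2=np.cross(w,[0,0,1]);e2/=np.linalg.norm(e2)
    for s,col in((0,(0,255,0)),(.020,(255,0,0)),(.056,(0,0,255)),(.078,(0,255,255)),(.093,(255,255,0))):
        for r in(-.018,0,.018):
            u,v=proj(c,sh+w*s+e2*r);cv2.circle(i,(int((u-x+.5)*f),int((v-yy+.5)*f)),3,col,-1)
    cv2.imwrite(f"pics/d_{c}.png",i)
a=cv2.imread("pics/d_top.png");b=cv2.imread("pics/d_scene.png");cv2.imwrite("pics/d.png",np.hstack([a,b]))
E
```

```text
(no output)
```

View pics/d.png

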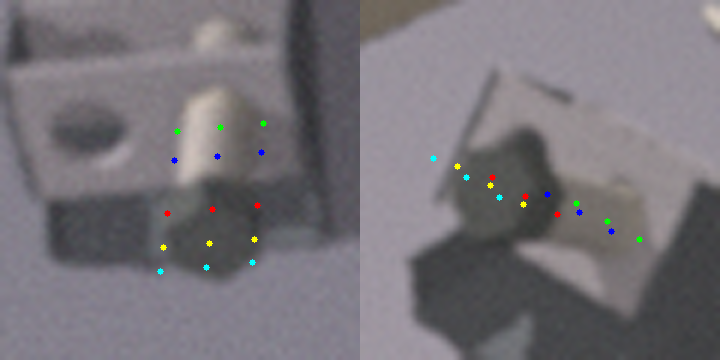

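```bash
python3 -m pendant '[[[0.8,-0.5,0],0.223,0.65],[[0.8,-0.5,0],0.223,0.65],[[0.8,-0.5,0],0.223,0.65],[[0.8,-0.5,0],0.223,0.65],[[0.8,-0.5,0],0.223,0.65],[[0.8,-0.5,0],0.223,0.65],[[0.8,-0.5,0],0.223,0.65],[[0.8,-0.5,0],0.223,0.65],[[0.8,-0.5,0],0.223,0.65]]'; python3 -m pendant '[[[0.8,-0.5,0],0.223,0.65],[[0.8,-0.5,0],0.223,0.65],[[0.8,-0.5,0],0.223,0.65],[[0.8,-0.5,0],0.223,0.65],[[0.8,-0.5,0],0.223,0.65],[[0.8,-0.5,0],0.223,0.65],[[0.8,-0.5,0],0.223,0.65],[[0.7,-0.45,0],0.223,0.65],[[0.7,-0.45,0],0.223,0.65],[[0,0,0],0,0.65]]'
```

```text
time_s: 0.85
position: [0.3635, 0.3941, 0.231]
tool_rot: [[0.996, -0.001, 0.094], [-0.094, -0.0, 0.996], [-0.001, -1.0, -0.0]]
ft_force: [-0.5, 1.0, 0.3]
grip_width: 0.0556
time_s: 1.68
position: [0.5755, 0.2603, 0.23]
tool_rot: [[0.997, -0.001, -0.078], [0.078, -0.001, 0.997], [-0.001, -1.0, -0.001]]
ft_force: [0.9, 0.6, -0.4]
grip_width: 0.0554
```

```bash
python3 -m pendant '[[[0,0.075,-0.7],0,0.65],[[0,0,-0.8],0,0.65],[[0,0,-0.8],0,0.65],[[0,0,-0.6],0,0.65],[[0,0,-0.6],0,0.65],[[0,0,-0.6],0,0.65],[[0,0,-0.6],0,0.65],[[0,0,-0.4],0,0.65],[[0,0,-0.23],0,0.65],[[0,0,0],0,0.65]]' && python3 - <<'E'
from h import *
grab("e")
a=[]
for c,x,y in(("top",185,140),("scene",240,140)):
    i=np.load(f"pics/e_{c}.npz")["i"][y:y+90,x:x+90,::-1];a.append(cv2.resize(i,(400,400),interpolation=2))
cv2.imwrite("pics/e.png",np.hstack(a))
E
```

```text
time_s: 2.52
position: [0.5716, 0.2653, 0.0698]
tool_rot: [[0.997, -0.003, -0.08], [0.08, -0.001, 0.997], [-0.003, -1.0, -0.001]]
ft_force: [-0.8, 0.8, 0.2]
grip_width: 0.0553
```

View pics/e.png

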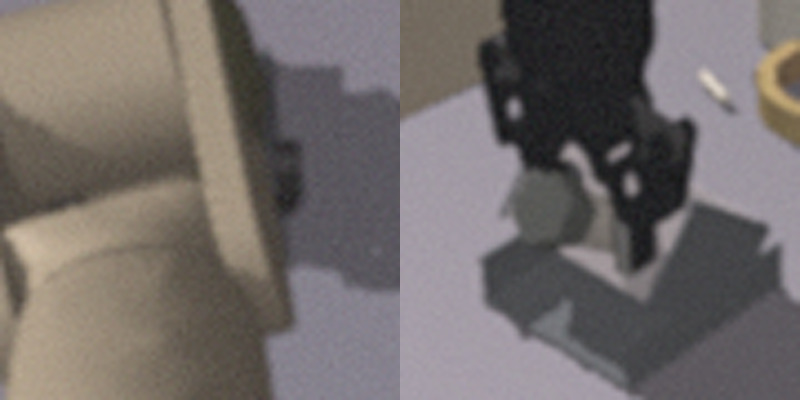

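```bash
python3 -m pendant '[[[0,0,0],0,0.65],[[0,0,0],0,0.65]]'; python3 -c "
from rig import env
s=env.observe();print(s['position'],s['ft_force'])"
```

```text
time_s: 2.78
position: [0.5729, 0.2655, 0.0724]
tool_rot: [[0.997, 0.002, -0.08], [0.08, 0.0, 0.997], [0.002, -1.0, 0.0]]
ft_force: [-0.0, 0.5, 0.1]
grip_width: 0.0555
[0.57293775 0.26549341 0.07235879] [-0.02754032  0.53599001  0.11515124]
```

```bash
python3 -m pendant '[[[0.07,-0.08,-0.05],0,0.65],[[0,0,0],0,0.65],[[0,0,0],0,0.2],[[0,0,0],0,0.2],[[0,0,0],0,0.2],[[0,0,0],0,0.2],[[0,0,0],0,0.2]]' 50
```

```text
time_s: 3.37
position: [0.5748, 0.2626, 0.0702]
tool_rot: [[0.997, 0.0, -0.08], [0.08, -0.001, 0.997], [0.0, -1.0, -0.001]]
ft_force: [-0.5, -3.7, 2.8]
grip_width: 0.0284
```

```bash
python3 -m pendant '[[[-0.15,-0.012,0.13],0,0.2],[[-0.15,-0.012,0.13],0,0.2],[[-0.15,-0.012,0.13],0,0.2]]'; python3 -m pendant '[[[-0.3,-0.024,0.253],0,0.2],[[-0.3,-0.024,0.253],0,0.2],[[-0.3,-0.024,0.253],0,0.2]]'
```

```text
time_s: 3.62
position: [0.5607, 0.2618, 0.0818]
tool_rot: [[0.997, -0.0, -0.08], [0.08, 0.0, 0.997], [-0.0, -1.0, 0.0]]
ft_force: [2.0, -1.0, -1.2]
grip_width: 0.0287
time_s: 3.87
position: [0.5327, 0.2599, 0.1052]
tool_rot: [[0.997, -0.001, -0.081], [0.081, 0.0, 0.997], [-0.001, -1.0, 0.0]]
ft_force: [0.4, -1.9, -1.2]
grip_width: 0.029
```

Going smoothly; continue out.

```bash
python3 -m pendant '[[[-0.3,-0.024,0.253],0,0.2],[[-0.3,-0.024,0.253],0,0.2],[[-0.3,-0.024,0.253],0,0.2],[[-0.3,-0.024,0.253],0,0.2],[[-0.3,-0.024,0.253],0,0.2],[[-0.3,-0.024,0.253],0,0.2],[[0,0,0],0,0.2]]'; python3 - <<'E'
from h import *
grab("f")
E
```

```text
time_s: 4.45
position: [0.4791, 0.2556, 0.1518]
tool_rot: [[0.997, 0.002, -0.081], [0.081, 0.001, 0.997], [0.002, -1.0, 0.001]]
ft_force: [0.7, -0.3, -0.4]
grip_width: 0.0286
```

View pics/f_scene.png

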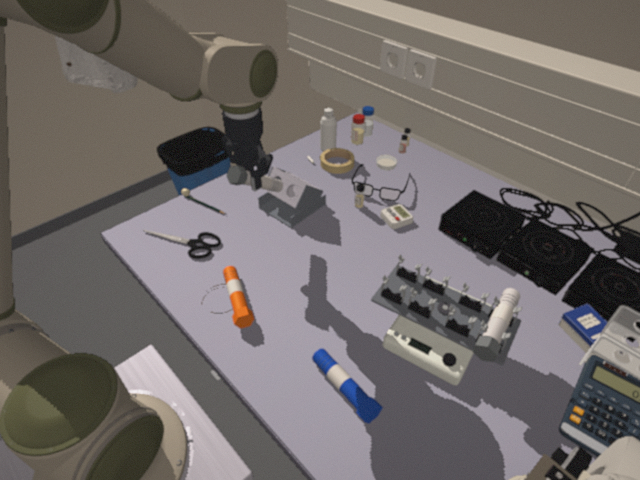

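```bash
python3 -m pendant '[[[-0.3,0,0.8],0,0.2],[[0,-0.886,0.2],0.24,0.2],[[0,-0.886,0],0.24,0.2],[[0,-0.886,0],0.24,0.2],[[0,-0.886,0],0.24,0.2],[[0,-0.886,-0.4],0.24,0.2],[[0,-0.886,-0.4],0.24,0.2],[[0,-0.886,-0.6],0.24,0.2],[[0,0,-0.8],0,0.2],[[0,0,-0.7],0,0.2],[[0,0,0],0,0.2]]'; python3 - <<'E'
from h import *
grab("g")
i=np.load("pics/g_scene.npz")["i"][160:400,220:480,::-1];cv2.imwrite("pics/g.png",cv2.resize(i,None,fx=2.4,fy=2.4))
E
```

```text
time_s: 5.47
position: [0.4696, 0.0688, 0.0895]
tool_rot: [[0.975, -0.007, -0.224], [0.224, 0.001, 0.975], [-0.007, -1.0, 0.002]]
ft_force: [-0.9, 0.8, -0.8]
grip_width: 0.029
```

View pics/g.png

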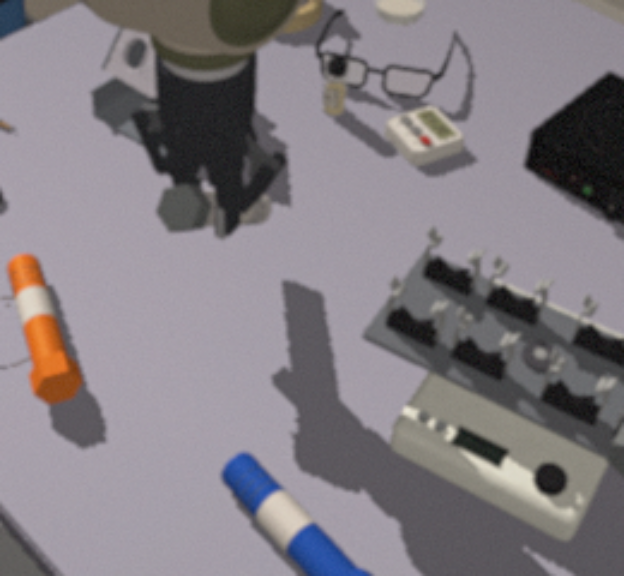

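```bash
python3 -m pendant '[[[0,0,-0.5],0,0.2],[[0,0,-0.4],0,0.2],[[-0.1,0,-0.2],0,0.2],[[-0.1,0,-0.2],0,0.2],[[0,0,0],0,0.2]]' 20;  python3 -m pendant '[[[-0.1,0,-0.2],0,0.2],[[-0.1,0,-0.2],0,0.2],[[0,0,0],0,0.2]]' 20
```

```text
time_s: 5.98
position: [0.4646, 0.0695, 0.0538]
tool_rot: [[0.974, -0.001, -0.226], [0.226, 0.0, 0.974], [-0.001, -1.0, 0.0]]
ft_force: [-1.0, 0.5, -0.9]
grip_width: 0.0286
time_s: 6.23
position: [0.4584, 0.0689, 0.0424]
tool_rot: [[0.974, -0.0, -0.225], [0.225, -0.001, 0.974], [-0.001, -1.0, -0.001]]
ft_force: [-6.2, -4.0, 11.1]
grip_width: 0.0289
```

```bash
python3 -m pendant '[[[-0.05,0,-0.1],0,0.2],[[-0.05,0,-0.1],0,0.2],[[0,0,0],0,0.2]]' 20;  python3 -m pendant '[[[-0.05,0,-0.1],0,0.2],[[-0.05,0,-0.1],0,0.2],[[0,0,0],0,0.2]]' 20; python3 - <<'E'
from h import *
grab("h")
i=np.load("pics/h_scene.npz")["i"][180:300,250:400,::-1];cv2.imwrite("pics/h.png",cv2.resize(i,None,fx=4,fy=4))
E
```

```text
time_s: 6.48
position: [0.4558, 0.0689, 0.0366]
tool_rot: [[0.974, 0.0, -0.225], [0.225, -0.001, 0.974], [0.0, -1.0, -0.001]]
ft_force: [-5.7, -3.3, 8.8]
grip_width: 0.0289
time_s: 6.73
position: [0.4528, 0.0689, 0.0305]
tool_rot: [[0.974, 0.0, -0.225], [0.225, -0.001, 0.974], [0.0, -1.0, -0.001]]
ft_force: [-4.6, -4.1, 7.7]
grip_width: 0.0285
```

View pics/h.png

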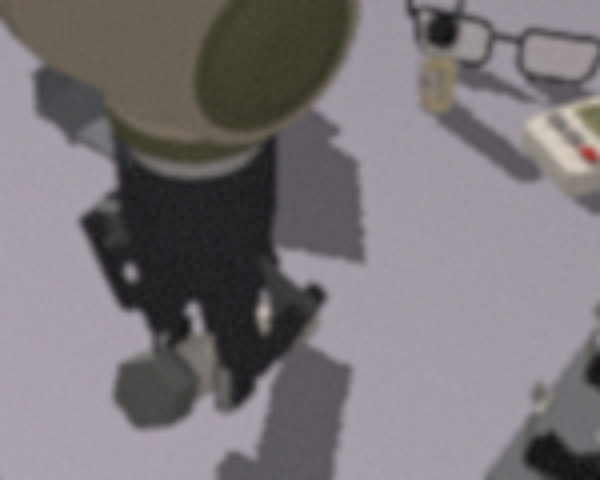

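```bash
python3 -m pendant '[[[-0.03,0,-0.1],0,0.2],[[-0.03,0,-0.1],0,0.2],[[-0.03,0,-0.1],0,0.2],[[-0.03,0,-0.1],0,0.2],[[0,0,0],0,0.2]]' 20;  python3 -m pendant '[[[-0.02,0,-0.1],0,0.2],[[-0.02,0,-0.1],0,0.2],[[-0.01,0,-0.1],0,0.2],[[0,0,-0.1],0,0.2],[[0,0,0],0,0.2]]' 20; python3 - <<'E'
from h import *
grab("i")
i=np.load("pics/i_scene.npz")["i"][180:300,250:400,::-1];cv2.imwrite("pics/i.png",cv2.resize(i,None,fx=4,fy=4))
E
```

```text
time_s: 7.25
position: [0.4494, 0.0693, 0.0183]
tool_rot: [[0.974, 0.0, -0.225], [0.225, -0.0, 0.974], [0.0, -1.0, -0.0]]
ft_force: [-3.6, -0.3, 4.6]
grip_width: 0.0287
time_s: 7.67
position: [0.4481, 0.0693, 0.0061]
tool_rot: [[0.974, 0.0, -0.225], [0.225, -0.0, 0.974], [0.0, -1.0, -0.0]]
ft_force: [-2.4, 0.2, 4.5]
grip_width: 0.0288
```

View pics/i.png

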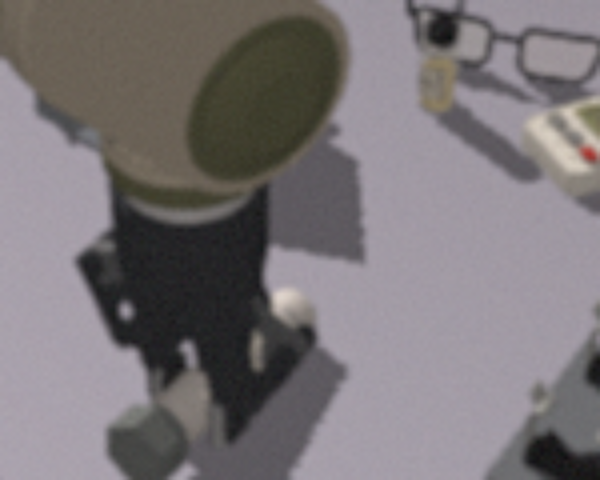

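```bash
python3 -m pendant '[[[0,0,0],0,0.4],[[0,0,0],0,0.5],[[0,0,0],0,0.7],[[0,0,0],0,0.7],[[0,0,0],0,0.7],[[0,0,0],0,0.7],[[0,0,0.5],0,0.7],[[0,0,0.8],0,0.7],[[0,0,1],0,0.7],[[0,0,1],0,0.7],[[0,0,1],0,0.7],[[0,0,1],0,0.7]]' 20; python3 -m pendant '[[[-1,0.5,0.5],0,0.7],[[-1,0.5,0.5],0,0.7],[[-1,0.5,0.5],0,0.7],[[-1,0.5,0],0,0.7],[[-1,0.5,0],0,0.7],[[0,0,0],0,0.7]]'; python3 - <<'E'
from h import *
grab("j")
E
```

```text
time_s: 8.77
position: [0.4477, 0.0694, 0.1665]
tool_rot: [[0.974, -0.0, -0.225], [0.225, 0.0, 0.974], [-0.0, -1.0, 0.0]]
ft_force: [0.4, 1.1, 0.1]
grip_width: 0.0599
time_s: 9.27
position: [0.2933, 0.1457, 0.2099]
tool_rot: [[0.974, -0.002, -0.228], [0.228, 0.001, 0.974], [-0.001, -1.0, 0.001]]
ft_force: [-0.7, 0.1, -0.4]
grip_width: 0.0595
```

View pics/j_scene.png

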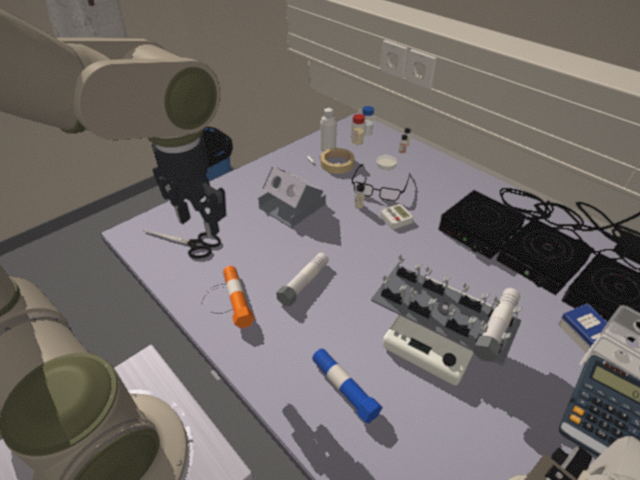

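View pics/j_top.png

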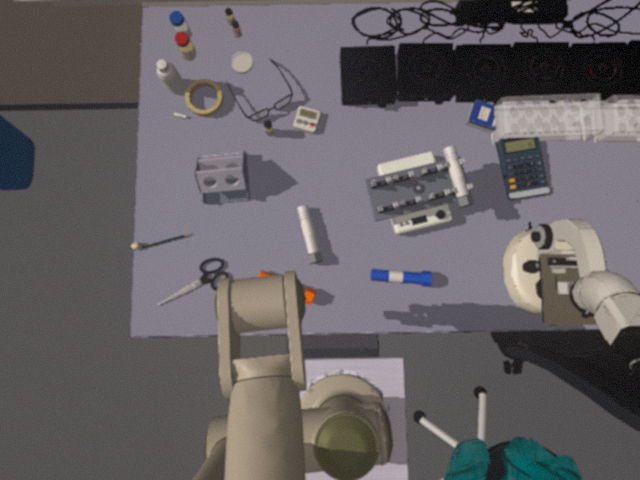

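The tube lies flat on the bench (top 303,208 to 316,262; scene 285,297 to 325,258), fully visible in both views. Next I measure it and re-measure the rotator.

```bash
python3 - <<'E'
from h import *
np.set_printoptions(precision=4,suppress=True)
for n in("top","scene"):
    X=cloud(n,np.load(f"pics/j_{n}.npz")["d"]).reshape(-1,3);X=X[~np.isnan(X).any(1)]
    t=X[(abs(X[:,0]-.48)<.12)&(abs(X[:,1]-.075)<.06)&(X[:,2]>.008)&(X[:,2]<.06)]
    r=cv2.minAreaRect((t[:,:2]*1000).astype(np.float32));print(n,len(t),r)
    c=t.mean(0);w=np.linalg.svd(t-c)[2][0];w*=np.sign(w[0])
    s=(t-c)@w;print(" axis",w,"yaw",np.degrees(np.arctan2(w[1],w[0])),"ends",np.percentile(s,[.5,99.5]))
    lo,hi=np.percentile(s,[.5,99.5]);m=c+w*(lo+hi)/2;print(" mid",m)
    for a in np.arange(lo,hi,.015):
        q=t[(s>=a)&(s<a+.015)];v=(q-c)@np.cross([0,0,1],w);print("  %.3f n%d lat %.4f %.4f zmax %.4f"%(a,len(q),v.min(),v.max(),np.percentile(q[:,2],97)))
    b=X[(X[:,0]>.45)&(X[:,0]<.75)&(X[:,1]>-.4)&(X[:,1]<-.02)]
    pl=b[(b[:,2]>.069)&(b[:,2]<.08)];print(" plate",cv2.minAreaRect((pl[:,:2]*1000).astype(np.float32)))
E
```

```text
top 704 ((480.1370849609375, 68.75493621826172), (213.3983917236328, 48.93879318237305), 11.606915473937988)
 axis [ 0.9742  0.22   -0.0511] yaw 12.724265532017164 ends [-0.0713  0.0783]
 mid [0.4657 0.0742 0.0303]
  -0.071 n94 lat -0.0174 0.0175 zmax 0.0429
  -0.056 n73 lat -0.0173 0.0170 zmax 0.0429
  -0.041 n66 lat -0.0142 0.0141 zmax 0.0378
  -0.026 n66 lat -0.0143 0.0142 zmax 0.0359
  -0.011 n67 lat -0.0143 0.0150 zmax 0.0373
  0.004 n70 lat -0.0148 0.0151 zmax 0.0363
  0.019 n66 lat -0.0146 0.0152 zmax 0.0343
  0.034 n66 lat -0.0140 0.0147 zmax 0.0348
  0.049 n67 lat -0.0338 0.0148 zmax 0.0349
  0.064 n62 lat -0.0140 0.0149 zmax 0.0326
 plate ((568.3330078125, -198.1493377685547), (110.23397064208984, 250.0225067138672), 13.064796447753906)
scene 950 ((463.9818115234375, 72.61661529541016), (152.81060791015625, 35.41542434692383), 13.372262954711914)
 axis [ 0.9768  0.2137 -0.0151] yaw 12.340867565832134 ends [-0.0612  0.0883]
 mid [0.4645 0.0679 0.0267]
  -0.061 n226 lat -0.0142 0.0213 zmax 0.0402
  -0.046 n87 lat -0.0138 0.0211 zmax 0.0389
  -0.031 n88 lat -0.0108 0.0152 zmax 0.0343
  -0.016 n84 lat -0.0108 0.0150 zmax 0.0337
  -0.001 n82 lat -0.0103 0.0169 zmax 0.0333
  0.014 n83 lat -0.0106 0.0186 zmax 0.0322
  0.029 n82 lat -0.0105 0.0189 zmax 0.0323
  0.044 n72 lat -0.0098 0.0197 zmax 0.0312
  0.059 n74 lat -0.0099 0.0201 zmax 0.0312
  0.074 n64 lat -0.0098 0.0158 zmax 0.0308
 plate ((567.0941772460938, -199.43777465820312), (112.80477905273438, 249.96876525878906), 13.314387321472168)
```

```bash
python3 -m pendant '[[[0.954,-0.402,0],0,0.65],[[0.954,-0.402,0],0,0.65],[[0.954,-0.402,0],0,0.65],[[0.954,-0.402,0],0,0.65],[[0.954,-0.402,0],0,0.65],[[0.954,-0.402,0],0,0.65],[[0,0,-1],0,0.65],[[0,0,-1],0,0.65],[[0,0,-1],0,0.65],[[0,0,-0.8],0,0.65],[[0,0,-0.7],0,0.65],[[0,0,0],0,0.65]]';python3 -m pendant '[[[0,0,0],0,0.65],[[0,0,0],0,0.65]]'; python3 -c "
from rig import env
print(env.observe()['position'])"
```

```text
time_s: 10.37
position: [0.4687, 0.0713, 0.0713]
tool_rot: [[0.975, -0.007, -0.224], [0.224, 0.001, 0.975], [-0.007, -1.0, 0.002]]
ft_force: [-0.7, -0.5, -0.9]
grip_width: 0.0555
time_s: 10.53
position: [0.4709, 0.0715, 0.0758]
tool_rot: [[0.974, 0.002, -0.225], [0.225, -0.0, 0.974], [0.001, -1.0, -0.001]]
ft_force: [-0.4, -0.5, -0.2]
grip_width: 0.0556
[0.47087952 0.07153213 0.07579555]
```

```bash
python3 -m pendant '[[[-0.2,0.06,-0.3],0,0.65],[[0,0,-0.5],0,0.65],[[0,0,-0.5],0,0.65],[[0,0,-0.5],0,0.65],[[0,0,-0.4],0,0.65],[[0,0,0],0,0.65],[[0,0,0],0,0.65]]'; python3 -c "
from rig import env
print(env.observe()['position'])"
```

```text
time_s: 11.12
position: [0.4646, 0.0736, 0.0098]
tool_rot: [[0.974, 0.001, -0.225], [0.225, -0.0, 0.974], [0.001, -1.0, -0.0]]
ft_force: [-0.5, 0.4, -0.4]
grip_width: 0.0554
[0.46455413 0.07360212 0.00982731]
```

```bash
python3 -m pendant '[[[0,0,-0.2],0,0.65],[[0,0,0],0,0.65],[[0,0,0],0,0.2],[[0,0,0],0,0.2],[[0,0,0],0,0.2],[[0,0,0],0,0.2],[[0,0,0],0,0.2]]' 60; python3 -m pendant '[[[0,0,0.4],0,0.2],[[0,0,0.7],0,0.2],[[0,0,1],0,0.2],[[0,0,1],0,0.2],[[0,0,1],0,0.2],[[0,0,1],0,0.2],[[0,0,0],0,0.2],[[0,0,0],0,0.2]]'; python3 - <<'E'
from h import *
grab("k")
i=np.load("pics/k_scene.npz")["i"][130:330,240:440,::-1];cv2.imwrite("pics/k.png",cv2.resize(i,None,fx=3,fy=3))
print(env.observe()['position'],env.observe()['ft_force'])
E
```

```text
time_s: 11.7
position: [0.4642, 0.0737, 0.0035]
tool_rot: [[0.974, 0.001, -0.225], [0.225, -0.0, 0.974], [0.001, -1.0, -0.0]]
ft_force: [-0.3, 0.9, 5.8]
grip_width: 0.028
time_s: 12.37
position: [0.4642, 0.0738, 0.157]
tool_rot: [[0.974, 0.003, -0.225], [0.225, -0.0, 0.974], [0.003, -1.0, -0.001]]
ft_force: [-1.1, 0.1, -0.5]
grip_width: 0.0279
[0.46313325 0.0738232  0.15498361] [ 0.06535476  0.11678929 -1.37698551]
```

View pics/k.png

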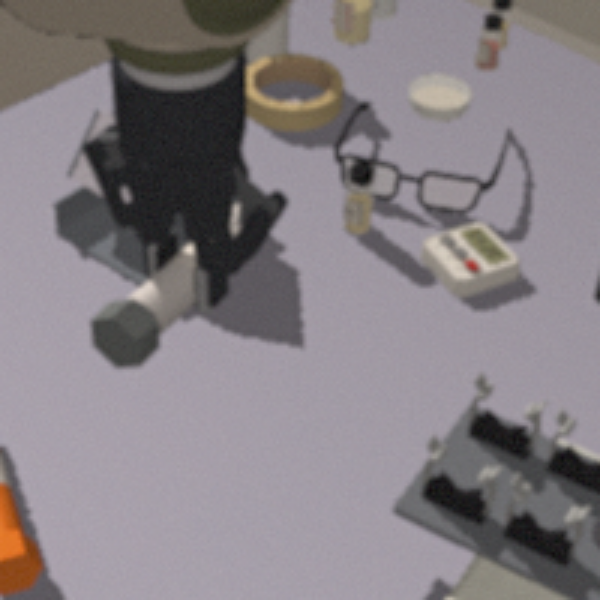

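```bash
python3 - <<'E'
from h import *
np.set_printoptions(precision=4,suppress=True)
w=np.array([.9744,.225,0]);l=np.array([-.225,.9744,0])
X=cloud("scene",np.load("pics/k_scene.npz")["d"]).reshape(-1,3);X=X[~np.isnan(X).any(1)]
o=np.array([.4632,.0738,.1675]);d=X-o;s=d@w;v=d@l
for a in np.arange(-.09,-.01,.008):
    q=(s>a)&(s<a+.008)&(abs(v)<.03)&(abs(d[:,2])<.04)
    if q.sum()>3:print("%.3f n%d lat %.4f %.4f z %.4f %.4f"%(a,q.sum(),v[q].min(),v[q].max(),X[q,2].min(),X[q,2].max()))
E
```

```text
-0.082 n48 lat -0.0180 0.0135 z 0.1558 0.1896
-0.074 n217 lat -0.0186 0.0180 z 0.1567 0.1942
-0.066 n72 lat -0.0191 0.0148 z 0.1611 0.1930
-0.058 n69 lat -0.0188 0.0173 z 0.1612 0.1934
-0.050 n45 lat -0.0159 0.0086 z 0.1644 0.1880
-0.042 n53 lat -0.0154 0.0114 z 0.1644 0.1877
-0.034 n55 lat -0.0162 0.0104 z 0.1671 0.1874
-0.026 n56 lat -0.0156 0.0132 z 0.1665 0.1875
-0.018 n133 lat -0.0284 0.0279 z 0.1628 0.2070
```

```bash
python3 -m pendant '[[[0.396,-0.872,0],0,0.2],[[0.396,-0.872,0],0,0.2],[[0.396,-0.872,0],0,0.2],[[0.396,-0.872,0],0,0.2],[[0.396,-0.872,0],0,0.2],[[0.396,-0.872,0],0,0.2],[[0.396,-0.872,0],0,0.2],[[0,0,0],0,0.2],[[0,0,0],0,0.2],[[0,0,0],0,0.2]]'; python3 - <<'E'
from h import *
print(env.observe()['position'],env.observe()['ft_force'])
E
```

```text
time_s: 13.3
position: [0.5462, -0.1087, 0.1546]
tool_rot: [[0.974, -0.003, -0.225], [0.225, 0.001, 0.974], [-0.002, -1.0, 0.002]]
ft_force: [-0.4, 0.4, -0.7]
grip_width: 0.0282
[ 0.54619551 -0.10865962  0.15456574] [-0.38547111  0.37404533 -0.73927947]
```

```bash
python3 -m pendant '[[[0.015,-0.02,-0.5],0,0.2],[[0,0,-0.3],0,0.2],[[0,0,0],0,0.2],[[0,0,0],0,0.2]]';python3 - <<'E'
from h import *
np.set_printoptions(precision=4,suppress=True)
grab("l")
i=np.load("pics/l_scene.npz")["i"][190:370,340:540,::-1];cv2.imwrite("pics/l.png",cv2.resize(i,None,fx=3.5,fy=3.2))
p=env.observe()['position'];print(p,env.observe()['ft_force'])
y=np.radians(13.1);w=np.array([np.cos(y),np.sin(y),0]);l=np.array([-np.sin(y),np.cos(y),0])
X=cloud("scene",np.load("pics/l_scene.npz")["d"]).reshape(-1,3);X=X[~np.isnan(X).any(1)]
o=np.array([.5667,-.1995,0])+.092*l;d=X-o;s=d@w;v=d@l   # scene-frame rotator
for a in np.arange(-.09,.09,.008):
    q=(s>a)&(s<a+.008)&(abs(v)<.027)&(abs(d[:,2]-.143)<.03)
    if q.sum()>3:print("%.3f n%d lat %.4f %.4f z %.4f %.4f"%(a,q.sum(),v[q].min(),v[q].max(),X[q,2].min(),X[q,2].max()))
E
```

```text
time_s: 13.63
position: [0.547, -0.1091, 0.1315]
tool_rot: [[0.974, -0.002, -0.226], [0.226, 0.001, 0.974], [-0.001, -1.0, 0.001]]
ft_force: [-0.9, 0.6, -0.5]
grip_width: 0.0281
[ 0.5475 -0.1096  0.1324] [ 0.5954 -0.7962 -1.2509]
-0.082 n48 lat -0.0173 0.0166 z 0.1311 0.1696
-0.074 n262 lat -0.0174 0.0184 z 0.1282 0.1690
-0.066 n82 lat -0.0177 0.0189 z 0.1378 0.1678
-0.058 n68 lat -0.0175 0.0182 z 0.1405 0.1675
-0.050 n37 lat -0.0141 0.0113 z 0.1471 0.1633
-0.042 n66 lat -0.0236 0.0150 z 0.1135 0.1624
-0.034 n69 lat -0.0226 0.0117 z 0.1131 0.1619
-0.026 n62 lat -0.0141 0.0145 z 0.1435 0.1623
-0.018 n80 lat -0.0237 0.0246 z 0.1372 0.1728
-0.010 n214 lat -0.0268 0.0269 z 0.1322 0.1726
-0.002 n63 lat -0.0268 0.0165 z 0.1306 0.1700
0.006 n49 lat -0.0265 0.0164 z 0.1493 0.1716
0.014 n23 lat -0.0044 0.0135 z 0.1516 0.1603
0.022 n21 lat -0.0235 0.0150 z 0.1136 0.1592
0.030 n13 lat -0.0235 0.0133 z 0.1195 0.1577
0.054 n4 lat -0.0142 -0.0125 z 0.1415 0.1507
0.062 n9 lat -0.0140 -0.0108 z 0.1413 0.1512
0.070 n5 lat -0.0136 -0.0120 z 0.1400 0.1498
```

View pics/l.png

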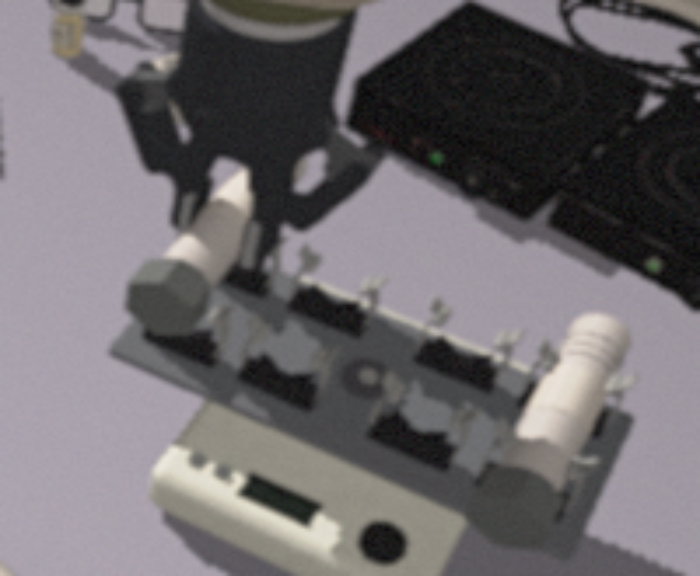

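```bash
python3 -m pendant '[[[0,0,-0.3],0,0.2],[[0,0,-0.3],0,0.2],[[0,0,0],0,0.2],[[0,0,0],0,0.2]]'; for i in 1; do python3 -m pendant '[[[0,0,-0.07],0,0.2],[[0,0,0],0,0.2]]'; python3 -m pendant '[[[0,0,-0.07],0,0.2],[[0,0,0],0,0.2]]'; python3 -m pendant '[[[0,0,-0.07],0,0.2],[[0,0,0],0,0.2]]'; done
```

```text
time_s: 14.07
position: [0.5471, -0.1098, 0.1132]
tool_rot: [[0.974, -0.001, -0.225], [0.225, 0.001, 0.974], [-0.001, -1.0, 0.001]]
ft_force: [-0.0, -0.5, -1.3]
grip_width: 0.0282
time_s: 14.23
position: [0.5474, -0.11, 0.1117]
tool_rot: [[0.974, -0.0, -0.225], [0.225, -0.0, 0.974], [-0.0, -1.0, -0.0]]
ft_force: [-0.3, 0.3, -1.1]
grip_width: 0.028
time_s: 14.4
position: [0.5474, -0.1099, 0.1095]
tool_rot: [[0.974, -0.0, -0.225], [0.225, 0.0, 0.974], [-0.0, -1.0, 0.0]]
ft_force: [0.7, -0.2, -0.8]
grip_width: 0.0284
time_s: 14.57
position: [0.5476, -0.1099, 0.1077]
tool_rot: [[0.974, 0.001, -0.225], [0.225, -0.0, 0.974], [0.001, -1.0, -0.0]]
ft_force: [0.3, 1.5, 2.3]
grip_width: 0.0283
```

Contact with the lips is beginning, at the predicted height. I'll continue in 1.5 mm steps.

```bash
for i in 1; do python3 -m pendant '[[[0,0,-0.05],0,0.2],[[0,0,0],0,0.2]]'; python3 -m pendant '[[[0,0,-0.05],0,0.2],[[0,0,0],0,0.2]]'; python3 -m pendant '[[[0,0,-0.05],0,0.2],[[0,0,0],0,0.2]]';python3 -m pendant '[[[0,0,-0.05],0,0.2],[[0,0,0],0,0.2]]'; done | grep -v -e rot -e grip
```

```text
time_s: 14.73
position: [0.5478, -0.1099, 0.1066]
ft_force: [-0.5, 0.6, 3.7]
time_s: 14.9
position: [0.548, -0.11, 0.1056]
ft_force: [-1.5, 1.0, 7.4]
time_s: 15.07
position: [0.5482, -0.11, 0.1046]
ft_force: [-1.1, 2.0, 10.9]
time_s: 15.23
position: [0.5483, -0.11, 0.1033]
ft_force: [-0.7, 2.1, 13.0]
```

```bash
for i in 1; do python3 -m pendant '[[[0,0,-0.05],0,0.2],[[0,0,0],0,0.2]]'; python3 -m pendant '[[[0,0,-0.05],0,0.2],[[0,0,0],0,0.2]]'; python3 -m pendant '[[[0,0,-0.05],0,0.2],[[0,0,0],0,0.2]]'; done | grep -v -e rot -e grip
```

```text
time_s: 15.4
position: [0.5485, -0.11, 0.102]
ft_force: [-0.6, 1.9, 13.6]
time_s: 15.57
position: [0.5485, -0.11, 0.1003]
ft_force: [0.9, 3.4, 12.4]
time_s: 15.73
position: [0.5485, -0.11, 0.0986]
ft_force: [0.7, 3.0, 11.2]
```

```bash
for i in 1; do python3 -m pendant '[[[0,0,-0.05],0,0.2],[[0,0,0],0,0.2]]'; python3 -m pendant '[[[0,0,-0.05],0,0.2],[[0,0,0],0,0.2]]'; python3 -m pendant '[[[0,0,-0.05],0,0.2],[[0,0,0],0,0.2]]'; done | grep -v -e rot -e grip
```

```text
time_s: 15.9
position: [0.5484, -0.1099, 0.0968]
ft_force: [2.7, 2.6, 7.9]
time_s: 16.07
position: [0.5482, -0.1099, 0.0948]
ft_force: [3.4, 3.4, 4.4]
time_s: 16.23
position: [0.5477, -0.1099, 0.0926]
ft_force: [2.6, 1.7, 0.2]
```

```bash
for i in 1; do python3 -m pendant '[[[0,0,-0.03],0,0.2],[[0,0,0],0,0.2]]'; python3 -m pendant '[[[0,0,-0.03],0,0.2],[[0,0,0],0,0.2]]'; python3 -m pendant '[[[0,0,-0.03],0,0.2],[[0,0,0],0,0.2]]'; done | grep -v -e rot -e grip
```

```text
time_s: 16.4
position: [0.5473, -0.1099, 0.0913]
ft_force: [1.5, 1.3, -0.5]
time_s: 16.57
position: [0.5472, -0.11, 0.0907]
ft_force: [-0.2, 1.1, 1.0]
time_s: 16.73
position: [0.5471, -0.11, 0.0902]
ft_force: [-2.6, 0.8, 5.2]
```

```bash
python3 -m pendant '[[[0,0,-0.03],0,0.2],[[0,0,0],0,0.2]]'; python3 - <<'E'
from h import *
np.set_printoptions(precision=4,suppress=True)
grab("n")
i=np.load("pics/n_scene.npz")["i"][190:370,340:540,::-1];cv2.imwrite("pics/n.png",cv2.resize(i,None,fx=3.5,fy=3.2))
y=np.radians(13.1);w=np.array([np.cos(y),np.sin(y),0]);l=np.array([-np.sin(y),np.cos(y),0])
X=cloud("scene",np.load("pics/n_scene.npz")["d"]).reshape(-1,3);X=X[~np.isnan(X).any(1)]
for sg in(1,-1):
  o=np.array([.5667,-.1995,0])+sg*.092*l;d=X-o;s=d@w;v=d@l
  for a in np.arange(-.09,.09,.008):
    q=(s>a)&(s<a+.008)&(abs(v)<.013)&(abs(d[:,2]-.11)<.03)
    if q.sum()>3:print("%.3f n%d lat %.4f %.4f z %.4f %.4f"%(a,q.sum(),v[q].min(),v[q].max(),X[q,2].min(),X[q,2].max()))
E
```

```text
time_s: 16.9
position: [0.547, -0.1101, 0.09]
tool_rot: [[0.974, -0.0, -0.225], [0.225, -0.0, 0.974], [-0.0, -1.0, -0.0]]
ft_force: [-6.0, 1.3, 10.1]
grip_width: 0.0276
-0.082 n42 lat -0.0094 0.0129 z 0.0865 0.1224
-0.074 n169 lat -0.0128 0.0127 z 0.0848 0.1254
-0.066 n49 lat -0.0122 0.0117 z 0.1151 0.1235
-0.058 n41 lat -0.0129 0.0121 z 0.1148 0.1242
-0.050 n38 lat -0.0124 0.0115 z 0.1109 0.1205
-0.042 n52 lat -0.0123 0.0129 z 0.0890 0.1201
-0.034 n43 lat -0.0129 0.0122 z 0.0844 0.1194
-0.026 n47 lat -0.0120 0.0117 z 0.1112 0.1198
-0.018 n41 lat -0.0126 0.0113 z 0.1101 0.1200
-0.010 n48 lat -0.0121 0.0129 z 0.1098 0.1200
-0.002 n41 lat -0.0108 0.0129 z 0.1107 0.1191
0.006 n29 lat -0.0081 0.0118 z 0.1118 0.1201
0.014 n24 lat -0.0048 0.0128 z 0.1108 0.1198
0.022 n17 lat 0.0021 0.0128 z 0.1104 0.1190
0.030 n8 lat 0.0069 0.0130 z 0.1112 0.1171
-0.082 n131 lat -0.0130 0.0128 z 0.0867 0.1243
-0.074 n155 lat -0.0127 0.0128 z 0.0835 0.1239
-0.066 n69 lat -0.0129 0.0127 z 0.1147 0.1257
-0.058 n51 lat -0.0118 0.0126 z 0.1147 0.1237
-0.050 n57 lat -0.0128 0.0126 z 0.1107 0.1194
-0.042 n62 lat -0.0130 0.0125 z 0.1082 0.1209
-0.034 n64 lat -0.0127 0.0130 z 0.1100 0.1200
-0.026 n63 lat -0.0129 0.0129 z 0.1112 0.1194
-0.018 n58 lat -0.0124 0.0129 z 0.1098 0.1191
-0.010 n64 lat -0.0129 0.0127 z 0.1093 0.1195
-0.002 n60 lat -0.0124 0.0126 z 0.1102 0.1194
0.006 n58 lat -0.0127 0.0125 z 0.1104 0.1195
0.014 n55 lat -0.0129 0.0124 z 0.1093 0.1191
0.022 n56 lat -0.0125 0.0130 z 0.1113 0.1193
0.030 n55 lat -0.0128 0.0129 z 0.1101 0.1200
0.038 n47 lat -0.0129 0.0128 z 0.1096 0.1187
0.046 n56 lat -0.0126 0.0127 z 0.1098 0.1196
0.054 n53 lat -0.0128 0.0126 z 0.1104 0.1195
0.062 n49 lat -0.0123 0.0125 z 0.1085 0.1195
0.070 n23 lat -0.0125 0.0124 z 0.1101 0.1171
```

View pics/n.png

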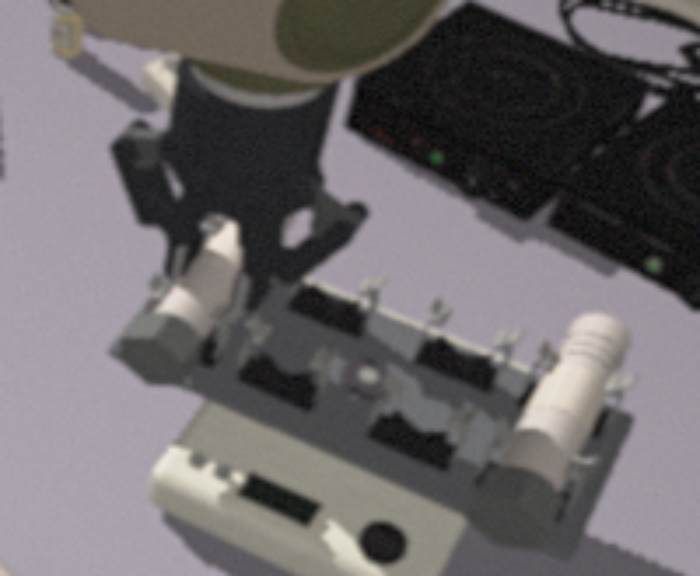

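```bash
python3 -m pendant '[[[0,0,0.03],0,0.2],[[0,0,0],0,0.4],[[0,0,0],0,0.55],[[0,0,0],0,0.55],[[0,0,0],0,0.55],[[0,0,0],0,0.55],[[0,0,0.2],0,0.55],[[0,0,0.4],0,0.55],[[0,0,0.6],0,0.55],[[0,0,0.8],0,0.55],[[0,0,1],0,0.55],[[0,0,1],0,0.55]]' 20; python3 -m pendant '[[[-1,0.8,0.5],0,0.55],[[-1,0.8,0.3],0,0.55],[[-1,0.8,0],0,0.55],[[-1,0.8,0],0,0.55],[[-1,0.8,0],0,0.55],[[-1,0.8,0],0,0.55],[[-1,0.8,0],0,0.55],[[0,0,0],0,0.55],[[0,0,0],0,0.55]]'; python3 - <<'E'
from h import *
np.set_printoptions(precision=4,suppress=True)
grab("o")
i=np.load("pics/o_scene.npz")["i"][240:370,350:540,::-1];cv2.imwrite("pics/o.png",cv2.resize(i,None,fx=4,fy=4))
y=np.radians(13.1);w=np.array([np.cos(y),np.sin(y),0]);l=np.array([-np.sin(y),np.cos(y),0])
for n,c in(("top",[.5683,-.1982,0]),("scene",[.5667,-.1995,0])):
  for sg in(1,-1):
   for f in "ao":
    if f=="a" and sg==1: continue
    X=cloud(n,np.load(f"pics/{f}_{n}.npz")["d"]).reshape(-1,3);X=X[~np.isnan(X).any(1)]
    d=X-np.array(c);s=d@w;v=d@l-sg*.092
    q=(abs(v)<.022)&(abs(s)<.1)&(X[:,2]>.09)
    e=np.percentile(s[q],[.5,99.5])
    b=q&(abs(s)<.022)
    print(n,sg,f,"len",e,"mid lat",v[b].min(),v[b].max(),"ztop",[float(np.round(np.percentile(X[q&(s>g)&(s<g+.015)&(abs(v)<.01),2],90),4)) for g in(-.05,-.02,.0,.02,.05)])
E
```

```text
time_s: 18.0
position: [0.5471, -0.1098, 0.2114]
tool_rot: [[0.974, -0.001, -0.225], [0.225, 0.0, 0.974], [-0.001, -1.0, 0.0]]
ft_force: [-0.3, 0.3, 0.5]
grip_width: 0.0467
time_s: 18.75
position: [0.3365, 0.0588, 0.2347]
tool_rot: [[0.974, 0.002, -0.227], [0.227, -0.0, 0.974], [0.002, -1.0, -0.001]]
ft_force: [0.4, -0.2, 0.2]
grip_width: 0.0468
top 1 o len [-0.0744  0.0731] mid lat -0.014963621614097353 0.015369169124200721 ztop [0.1225, 0.1218, 0.1225, 0.1214, 0.1197]
top -1 a len [-0.0749  0.0734] mid lat -0.014708017201965712 0.01638406379529596 ztop [0.1216, 0.1212, 0.1221, 0.1216, 0.1216]
top -1 o len [-0.075   0.0731] mid lat -0.013812366375429902 0.01626073626331713 ztop [0.1222, 0.1211, 0.1217, 0.1218, 0.1214]
scene 1 o len [-0.0749  0.0739] mid lat -0.015502824118037106 0.014503485939677485 ztop [0.1199, 0.1194, 0.1193, 0.1188, 0.1179]
scene -1 a len [-0.0757  0.0726] mid lat -0.01517484429224969 0.01504697967145506 ztop [0.1188, 0.1187, 0.119, 0.1186, 0.1182]
scene -1 o len [-0.0755  0.0729] mid lat -0.015190289021659822 0.015015340526248616 ztop [0.1184, 0.1182, 0.1186, 0.1188, 0.1185]
```

View pics/o.png

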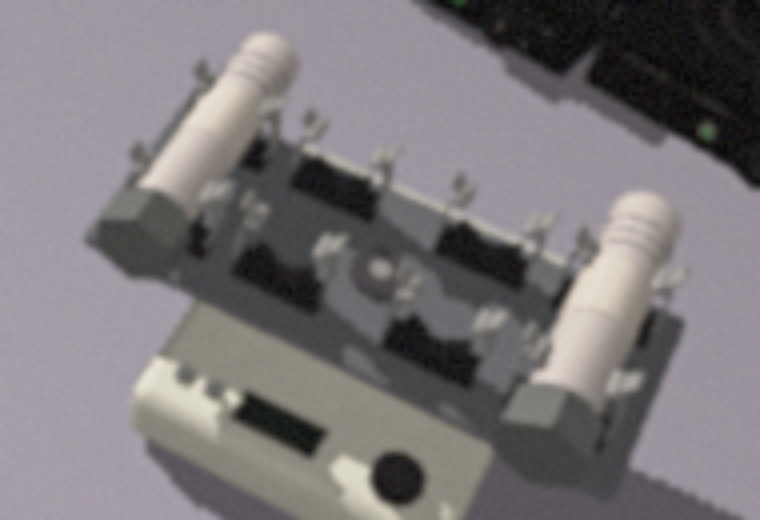

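```bash
python3 -c "
from rig import env
print(env.close_job(), env.observe()['time_s'])"
```

```text
the job is handed in; nothing more can be done
the job is handed in; nothing more can be done
```

The white tube now sits in the clips directly opposite the fitted tube, and the job is handed in at about 19 s of the 64 s allowed. No verdict was reported.

- **What I did:** I drew the tube out of the slanted rack along its axis and tilted it flat on the bench with a light grip. I let go, took it again round its middle, and pressed it down in 0.9 to 2 mm steps. The highest push I read was about 14 N, falling to zero as it snapped in. It then met the hard stop at about 10 N, where I stopped, let go and moved clear.
- **Last checks:** In both views the tube is within about 1 mm of the station across and lengthwise. Its top is level with the fitted tube's to within about 1 mm, except at the bottom end. The fitted tube had not moved by more than about 1 mm.
- **Disagreements:** Depth shows the tube's bottom end about 2 mm lower than the cap end, a tilt of about 0.02 rad against the 0.06 rad limit. The two cameras also differ by about 2 mm, the stated calibration error, so I used the average. I saw no failed check.

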